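# Tip the pan of crushed specimens into the lab crusher's feed hopper

## Task

Swing the hasp off the hopper's lid until it lies right out beside the hopper, then open the lid past upright so that it stays open. Then tip the pan up by its rear handle so that all five concrete pieces slide into the hopper, and lower the empty pan gently (do not let it drop) until it is fully down on its rest. Leave the hasp off and the lid open, and do not disturb the other things on the bench.

Things in the scene. Friction and masses are not known exactly. Their poses are not given: they have to be found in the camera images.
- hopper: Grey sheet-steel feed hopper fixed to the bench: box 220 (x) by 210 mm (y), rim 120 mm high, walls 5 mm, floor 12 mm up, slopes inside on both x sides. It carries lid, hasp and tipping pan. Origin: centre of its underside; x from the pan to the lid's hinge, y across, z up. Yaw about -90 degrees: the pan lies to the robot's left, the hasp's pivot on the side nearest the robot.
- hasp (a joint): Hasp angle (rad): flat steel arm 18 mm wide, 7 thick, 126 long, swinging level on an upright pivot, 4 mm above the lid. Start 0 to 0.3: it lies across the lid along hopper y and holds it shut. Growing, it turns clockwise seen from above, tip from hopper +y towards hopper +x; at 1.57 it lies along x, clear of the lid; stop 1.75. About 1 N at the tab; stays where left.
- hasp_tab (a point): Middle of the top edge of the hasp's upright finger tab, 52 mm from the pivot. The tab is a plate 26 mm along the arm, 6 mm thick; its top is 167.5 mm above the bench, 30 mm above the arm's top face.
- hasp_pivot (a point): Hasp's pivot at the arm's mid thickness, 134 mm above the bench: hopper x 40, y -122 mm.
- lid (a joint): Angle of the hopper's aluminium lid (rad): 0 shut and level, growing as its pan-side edge rises and turns back over its hinge; upright at 1.57, stop at 1.85. Stiff hinge: stays at any angle; about 5 N at the bar. Sheet 222 by 206 mm, 5 mm thick, top 126 mm above the bench when shut. A 21 mm high staple stands on it beside the hasp's end.
- lid_bar (a point): Middle of the lid's bow handle: round steel bar 10 mm thick, 110 mm long along hopper y, on two end posts. Its centre is 40 mm above the lid's top face; with the lid shut it is 175 mm from the hinge line towards the pan and 46 mm above it.
- lid_hinge (a point): Middle of the lid's hinge line (along hopper y): hopper x 113, z 120 mm.
- pan (a joint): Angle of the tipping pan (rad): 0 down and level on its rest, growing as its handle end rises and it tips towards the hopper; stop 1.2. It falls back if let go. Steel tray 185 by 170 mm, walls 3 mm thick, 51 mm high on three sides, open to the hopper, floor at the hopper's rim. 0.5 kg, up to 9 N at the bar when loaded. The last pieces may slide out only near 1.15 rad, or after a gentle shake.
- pan_bar (a point): Middle of the pan's rear handle: round steel bar 12 mm thick, 160 mm long along hopper y, on two end arms, 37 mm free gap to the pan's rear wall. Its centre is 156 mm above the bench when the pan is down: 228 mm from the pan's hinge line and 36 mm above it. Nothing lies under the bar.
- pan_hinge (a point): Middle of the pan's hinge line (along hopper y): hopper x -113, z 120 mm. The pan's rest stands on two legs at hopper x -265 mm.
- piece0: sawn length of concrete core, lying: a cylinder 42 mm in diameter and 62 mm long, about 0.16 kg. Origin: the point of its curved surface under its middle as it lies at the start; x along its axis
- piece1: sawn length of concrete core, lying: a cylinder 42 mm in diameter and 66 mm long, about 0.16 kg. Origin: the point of its curved surface under its middle as it lies at the start; x along its axis
- piece2: broken lump of concrete, about 66 x 44 x 36 mm with a raised ridge (up to 50 mm high), about 0.16 kg. Origin: centre of its underside; x along its length
- piece3: broken lump of concrete, about 62 x 40 x 40 mm with a raised ridge (up to 50 mm high), about 0.16 kg. Origin: centre of its underside; x along its length
- piece4: broken lump of concrete, about 64 x 46 x 32 mm with a raised ridge (up to 50 mm high), about 0.16 kg. Origin: centre of its underside; x along its length
- bottle: White closed plastic bottle, 60 mm across, 190 mm tall, 0.4 kg; stands behind one end of the pan's handle (which end varies), its axis 70 to 120 mm behind the bar and 95 to 115 mm to one side of the bar's middle. Leave alone. Origin: centre of its foot
- weight: Brass weight with a knob, 60 mm across, 75 mm tall, 0.9 kg; stands behind the other end of the handle. Leave alone. Origin: centre of its foot
- brush: Brush 200 mm long lying to the robot's right of the hopper. Leave alone. Origin: about its middle, underneath
- beaker: Glass beaker 80 mm across, 110 mm high, right of the hopper. Leave alone. Origin: centre of its foot
- spatula: Spatula 200 mm long lying flat behind the bottle and the weight, to the robot's left. Leave alone. Origin: about its middle, underneath
Things that resemble listed ones, but are neither listed nor needed, are in the scene too. Leave any purple or red look-alike of the piece3 alone. What is shaped like the piece0 but blue is not meant.

How it is judged (in metres and radians):
On the way, in this order (a step that is already met when the one before it is completed fails the run):
1. the hasp is swung off the lid, out beside the hopper (value of joint hasp above 1.4 rad), for 0.2 s.
2. the lid is opened past upright (value of joint lid above 1.58 rad), for 0.2 s.
3. all five pieces are in the hopper, with the pan still tipped up (x of piece0 in the frame of hopper between -0.112 and 0.108 m and y of piece0 in the frame of hopper between -0.103 and 0.103 m and z of piece0 in the frame of hopper between 0 and 0.118 m and x of piece1 in the frame of hopper between -0.112 and 0.108 m and y of piece1 in the frame of hopper between -0.103 and 0.103 m and z of piece1 in the frame of hopper between 0 and 0.118 m and x of piece2 in the frame of hopper between -0.112 and 0.108 m and y of piece2 in the frame of hopper between -0.103 and 0.103 m and z of piece2 in the frame of hopper between 0 and 0.118 m and x of piece3 in the frame of hopper between -0.112 and 0.108 m and y of piece3 in the frame of hopper between -0.103 and 0.103 m and z of piece3 in the frame of hopper between 0 and 0.118 m and x of piece4 in the frame of hopper between -0.112 and 0.108 m and y of piece4 in the frame of hopper between -0.103 and 0.103 m and z of piece4 in the frame of hopper between 0 and 0.118 m and value of joint pan above 0.5 rad), for 0.2 s.
At the end, for the whole second after the job is handed in: All five pieces lie at rest (under 0.03 m/s) inside the hopper, their origins within its outline and below 118 mm above its foot (rim 120 mm); the pan is down (under 0.06 rad); the lid is open beyond 1.58 rad; the hasp is off beyond 1.4 rad (x of piece0 in the frame of hopper between -0.112 and 0.108 m and y of piece0 in the frame of hopper between -0.103 and 0.103 m and z of piece0 in the frame of hopper between 0 and 0.118 m and x of piece1 in the frame of hopper between -0.112 and 0.108 m and y of piece1 in the frame of hopper between -0.103 and 0.103 m and z of piece1 in the frame of hopper between 0 and 0.118 m and x of piece2 in the frame of hopper between -0.112 and 0.108 m and y of piece2 in the frame of hopper between -0.103 and 0.103 m and z of piece2 in the frame of hopper between 0 and 0.118 m and x of piece3 in the frame of hopper between -0.112 and 0.108 m and y of piece3 in the frame of hopper between -0.103 and 0.103 m and z of piece3 in the frame of hopper between 0 and 0.118 m and x of piece4 in the frame of hopper between -0.112 and 0.108 m and y of piece4 in the frame of hopper between -0.103 and 0.103 m and z of piece4 in the frame of hopper between 0 and 0.118 m and linear speed of each of piece0, piece1, piece2, piece3, piece4 below 0.03 m/s and value of joint pan below 0.06 rad and value of joint lid above 1.58 rad and value of joint hasp above 1.4 rad); the robot touches nothing.
It fails at once if a bystander (bottle, weight, brush, beaker, spatula) is shifted by more than 20 mm or knocked over (distance of any of bottle, weight, brush, beaker, spatula from where it was at the start of the episode above 0.02 m or angle between any of bottle, weight, beaker's own z axis and vertical above 0.5 rad).
It fails at once if the pan is let drop (falls faster than 4 rad/s) (velocity of joint pan below -4 rad/s).
It also fails if it takes over 72 s, if anything falls off the work surface, if the arm or the gripper's body presses on something with over 40 N, if the wrist force passes 120 N, or if a joint passes its speed limit or range.

## Robot

A 7-joint arm with a two-finger parallel gripper is mounted at the origin on the work surface. World frame = base frame: x ahead of the robot, y to its left, z up, the work surface at z = 0. Lengths are in mm, angles in rad, forces in N, time in s.
With the tool pointing down it reaches from about 400 to 850 mm from the base axis. Payload 10.4 kg.
Tool frame: the origin (TCP) lies at the very end of the fingers, on their centre line; the grasp point (between the pads) lies 19 mm behind it (env.hold_point_z is the distance from the TCP to the grasp point, in mm); z points along the fingers, y is the line along which they close (so a half turn about z gives the same grasp; the last joint's range is limited). The gripper opens to 85 mm and grips with 20 to 120 N. Pads are 22 mm wide; open, the fingers measure 114 mm over their backs; the gripper's body (76 mm by 85 mm) begins 54 mm behind the grasp point. The pads swing forward as they close: fully open they stand 13 mm farther back than shut.
Start: joints at [-1.297, 0.332, -0.065, 1.46, 0.022, 1.35, -0.088], TCP at [182.775, 597.699, 231.338] pointing down, gripper open.
Joint ranges: [-2.6, 2.6], [-0.5, 2.12], [-1.47, 1.34], [0.16, 2.42], [-1.27, 4.41], [0.06, 2.06], [-2.6, 2.6]. Speed limits (rad/s): [2.22, 2.22, 2.79, 2.79, 3.14, 3.14, 3.14].

## Interface

Orientations are given as [roll, pitch, yaw] about the fixed x, y, z axes, in that order (R = Rz(yaw) Ry(pitch) Rx(roll)).
In Python, from cell import env, fingers, kinematics, sensors, eyes, job_done gives the robot as it stands. Calls block until the motion is done:
- env.goto(position, orientation): joint-space move of the TCP to a pose.
- env.move_linear(position, ori=None, velocity=150, guard=None): straight line of the TCP; ori=None keeps the orientation; velocity is the mean speed in mm/s. With guard (N) it stops when the force on the tool has changed by that much, and returns True; else False.
- env.goto_joints(angles): joint-space move.
- fingers.set_gripper(opening): finger opening in mm; the grip force is fixed at half the most; returns when the fingers have stopped.
- env.wait(seconds).
- kinematics.ik(position, orientation): joint angles nearest the present ones, or None.
- sensors.get_obs(): the state.
- eyes.capture(name): name is "scene" or "top"; returns a dict with "pixels" (480x640x3 uint8, blue, green, red), "camera_matrix" (3x3 intrinsics, pixels), "D" ([k1, k2, p1, p2, k3] as OpenCV has them; the pictures are not rectified), "R" (3x3) and "t" (3): a world point X has camera coordinates R X + t. Camera axes: x right, y down, z forward; pixel columns grow to the right and rows downward; lengths in mm; the calibration is good to about 2 mm. A picture is of the moment at which its call begins. There is no depth.
A pose or a line that the arm cannot do raises env.PlanningError and nothing moves.
- job_done(): hands the job in; it is judged then, once.
The state is a dict: "time_s": time; "qpos": joint angles; "qd": joint speeds; "effort": joint torques, N m; "ee_pos": TCP position; "tool_rot": TCP orientation; "wrist_force": force on the tool from outside, world axes, zero at the start; "torque": the same for the moment, N m; "finger_gap": finger opening in mm; "finger_force": force on a finger pad.
Only numpy, scipy, OpenCV 4.12 (cv2) and the standard library are available. Lean on these libraries where they do the work, as an engineer would, in place of code of your own. Each camera call takes 0.05 s, during which the arm holds its last target. There are 200 camera calls.

## Working session

There is one attempt and no reset: what is moved stays moved. The work goes in short steps, each a Python script; the robot and the scene stay as the last script left them, time stands still between calls to the robot, and variables do not carry over. Pictures are saved under pics/ and viewed, at most 10 in all, crops included, and the job is handed in when it is done.

```bash
mkdir -p pics; ls; python3 - <<'E'
from cell import env, fingers, kinematics, sensors, eyes
import cv2,pickle
d={}
for n in("scene","top"):
    c=eyes.capture(n); d[n]=c; cv2.imwrite(f"pics/{n}0.png",c["pixels"])
    print(n,c["camera_matrix"],c["D"],c["R"],c["t"])
pickle.dump(d,open("cap0.pkl","wb"))
print(sensors.get_obs())
E
```

```text
pics
scene [[477.44167253   0.         318.10119514]
 [  0.         477.44167253 243.76360177]
 [  0.           0.           1.        ]] [-0.03354655  0.          0.          0.          0.        ] [[ 0.7063132   0.70783605  0.00947621]
 [ 0.60850357 -0.60024539 -0.51906539]
 [-0.36172514  0.37238904 -0.854682  ]] [-344.12236532 -297.11457682 1697.42334723]
top [[526.82202771   0.         314.88811609]
 [  0.         526.82202771 236.61525996]
 [  0.           0.           1.        ]] [-0.15568575  0.          0.          0.          0.        ] [[ 0.01058478 -0.99993823  0.00339031]
 [-0.98500413 -0.01101047 -0.1721791 ]
 [ 0.17220579 -0.001517   -0.98505983]] [ -64.73577942  514.49891363 1255.47030064]
{'time_s': 0.1, 'qpos': array([-1.29661192,  0.33280146, -0.064679  ,  1.46082805,  0.02160668,
        1.34989621, -0.08847954]), 'qd': array([-0.00087556, -0.00293794,  0.0001412 , -0.00191449,  0.00093027,
       -0.00088252,  0.00112922]), 'effort': array([ 1.32340156e-03, -6.26733112e+01,  4.90237260e-02, -3.92441297e+01,
        1.62074278e-02,  6.66481486e-03, -3.00262889e-05]), 'ee_pos': array([182.70155093, 597.36409804, 230.61393162]), 'tool_rot': array([-3.14035692e+00,  6.82080378e-05,  2.84482896e+00]), 'wrist_force': array([-0.87621272, -1.17367259, -0.0162672 ]), 'torque': array([ 0.02361278,  0.01248349, -0.02178046]), 'finger_force': 0.0, 'finger_gap': 85.26950056695001}
```

View pics/scene0.png

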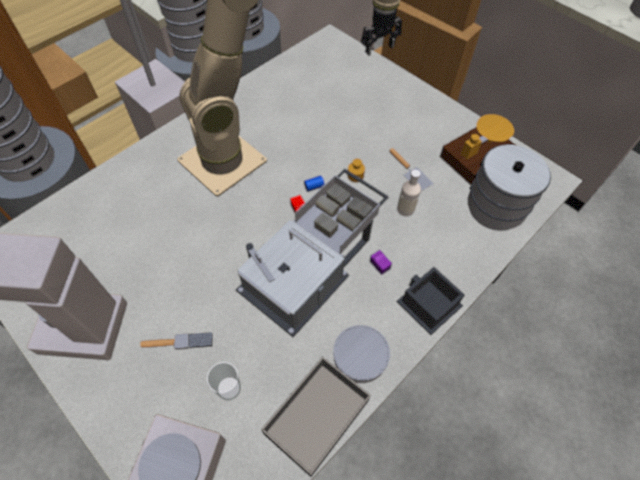

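View pics/top0.png

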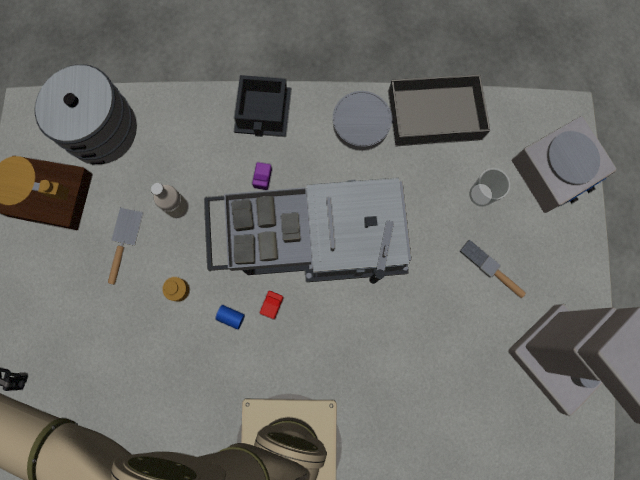

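The scene view shows the hopper with the hasp (about 262,262), the lid bar (315,243), the pan and the far handle (360,190). In the top view the lid spans (307,182) to (410,270), the hasp pivot is at about (376,278), the lid bar at (331,222) and the pan bar at (209,234). Next I'll look closer at both.

```bash
python3 - <<'E'
import cv2,pickle
d=pickle.load(open("cap0.pkl","rb"))
def crop(n,x,y,w,h,s):
    im=cv2.resize(d[n]["pixels"][y:y+h,x:x+w],None,fx=s,fy=s,interpolation=cv2.INTER_CUBIC)
    for i in range(0,w,20): cv2.putText(im,str(x+i),(i*s,8),0,.3,(0,0,255)); cv2.line(im,(i*s,10),(i*s,14),(0,0,255))
    for i in range(0,h,20): cv2.putText(im,str(y+i),(0,i*s+3),0,.3,(0,0,255))
    cv2.imwrite(f"pics/c_{n}.png",im)
crop("top",200,160,220,140,3); crop("scene",230,160,170,150,4)
E
```

```text
(no output)
```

View pics/c_top.png

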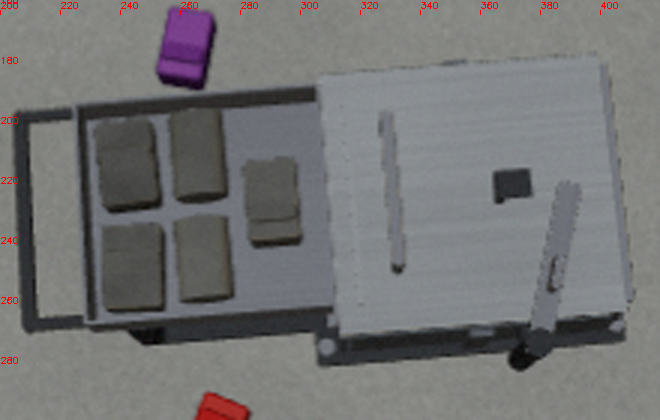

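View pics/c_scene.png

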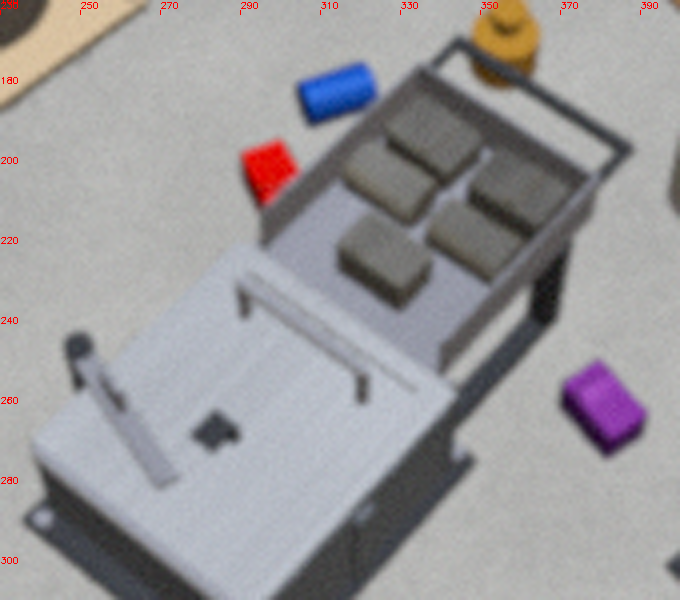

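The close-ups give these (top / scene) pixel pairs:

| Point | Top | Scene |
|---|---|---|
| Pan bar, end 1 | (207,198) | (387,197) |
| Pan bar, end 2 | (210,269) | (344,170) |
| Lid bar, end 1 | (329,198) | (320,251) |
| Lid bar, end 2 | (333,250) | (290,230) |
| Hasp tip | (389,221) | (271,280) |
| Hasp tab | (385,250) | (259,259) |
| Hasp pivot | (379,274) | (250,246) |

Next I'll triangulate them and fit the hopper pose.

```bash
cat > geo.py <<'E'
import cv2,numpy as np
from scipy.optimize import least_squares
def ray(c,p):
    u=cv2.undistortPoints(np.array([[p]],float),c["camera_matrix"],np.array(c["D"]))[0,0]
    R,t=np.array(c["R"]),np.array(c["t"]); d=R.T@[u[0],u[1],1]; return -R.T@t,d/np.linalg.norm(d)
def plane(c,p,z):
    o,d=ray(c,p); return o+d*(z-o[2])/d[2]
def tri(c1,p1,c2,p2):
    A=np.zeros((3,3));b=np.zeros(3);L=[ray(c1,p1),ray(c2,p2)]
    for o,d in L: P=np.eye(3)-np.outer(d,d);A+=P;b+=P@o
    X=np.linalg.solve(A,b); return X,[np.linalg.norm(np.cross(X-o,d)) for o,d in L][0]
def proj(c,X):
    return cv2.projectPoints(np.array([X],float),cv2.Rodrigues(np.array(c["R"]))[0],np.array(c["t"],float),c["camera_matrix"],np.array(c["D"]))[0][0,0]
E
python3 - <<'E'
import pickle,cv2,numpy as np
from geo import *
d=pickle.load(open("cap0.pkl","rb"));T,S=d["top"],d["scene"]
P={"pan+y":((207.3,198),(387,197.2)),"pan-y":((209.7,269),(344.7,170.7)),"lid+y":((328.8,198.5),(320.5,252.5)),"lid-y":((332.8,249.5),(290.5,230)),
"tip":((389.3,221.5),(271,280)),"tab":((385.3,250.5),(259.5,258)),"piv":((379.3,274),(249.6,246))}
X={k:tri(T,a,S,b) for k,(a,b) in P.items()}
for k,v in X.items(): print(k,v[0].round(1),round(v[1],1))
M={"pan+y":(-341,77,156),"pan-y":(-341,-77,156),"lid+y":(-62,52,166),"lid-y":(-62,-52,166)}
def W(q,m):
    c,s=np.cos(q[2]),np.sin(q[2]); return np.array([q[0]+c*m[0]-s*m[1],q[1]+s*m[0]+c*m[1],m[2]])
f=lambda q:np.concatenate([np.concatenate([proj(T,W(q,m))-P[k][0],proj(S,W(q,m))-P[k][1]]) for k,m in M.items()])
r=least_squares(f,[550,-50,-1.57],x_scale=[100,100,1]);q=r.x
print(q,f(q).reshape(-1,4).round(1)); pickle.dump(q,open("pose.pkl","wb"))
piv=W(q,(40,-122,134));print("piv",piv,proj(T,piv),proj(S,piv))
for z,k in((137.5,"tip"),(167.5,"tab")):
    for c,i in((T,0),(S,1)):
        w=plane(c,P[k][i],z)-piv; a=np.arctan2(w[1],w[0]); print(k,"hasp",q[2]+np.pi/2-a, np.hypot(*w[:2]))
for n,lo,hi in(("bottle",(152,190),0),("weight",(175,289),0)): print(n,plane(T,lo,190 if n=="bottle" else 75))
E
```

```text
pan+y [583.4 190.  158.3] 1.5
pan-y [420.9 178.7 151. ] 1.7
lid+y [582.3 -88.9 166.5] 0.8
lid-y [467.5 -97.  162.1] 2.8
tip [ 536.6 -231.6  134.1] 0.8
tab [ 468.3 -216.2  150. ] 2.9
piv [ 414.8 -205.2  138.7] 0.9
[ 530.08422382 -155.72113304   -1.48803361] [[-0.6  1.9 -1.7 -0.4]
 [-0.6 -2.6  0.4  0. ]
 [ 0.   2.2 -1.9 -0.9]
 [-0.4 -3.5  0.   0.9]]
piv [ 411.80854563 -205.66974612  134.        ] [378.94881924 275.32317804] [248.65705105 246.35411161]
tip hasp 0.27930955573338384 126.94843834851123
tip hasp 0.29820568749426246 128.75489500118906
tab hasp 0.281579505637485 53.29468030845876
tab hasp 0.28206048904084924 68.20694194579227
bottle [592.52465516 310.03822315 190.        ]
weight [378.69108032 274.80555745  75.        ]
```

```bash
cat > h.py <<'E'
import pickle,cv2,numpy as np
from scipy.spatial.transform import Rotation as Ro
from cell import env,fingers,kinematics,sensors,eyes,job_done
q=pickle.load(open("pose.pkl","rb")); HP=env.hold_point_z
def W(x,y,z):
    c,s=np.cos(q[2]),np.sin(q[2]); return np.array([q[0]+c*x-s*y,q[1]+s*x+c*y,z])
def rot(yaw,tilt=0):  # tilt about hopper +y
    ax=np.array([-np.sin(q[2]),np.cos(q[2]),0])
    return Ro.from_rotvec(ax*tilt)*Ro.from_euler("xyz",[np.pi,0,yaw])
def pose(hold,yaw,tilt=0,d=None):  # TCP pose placing the grasp point at hold
    r=rot(yaw,tilt); return list(np.asarray(hold)+r.apply([0,0,HP if d is None else d])),list(r.as_euler("xyz"))
def lin(p,v=150,guard=None): return env.move_linear(p[0],p[1],velocity=v,guard=guard)
def st(m=""):
    o=sensors.get_obs(); print(m,round(o["time_s"],2),o["ee_pos"].round(0),"F",o["wrist_force"].round(1),"gap",round(o["finger_gap"],1),"j",o["qpos"].round(2))
def snap(n,name):
    c=eyes.capture(n); cv2.imwrite(f"pics/{name}.png",c["pixels"]); return c
E
python3 - <<'E'
from h import *
piv=W(40,-122,134); A=q[2]+np.pi/2; K=0
def tp(h,z):
    a=A-h; return list(piv[:2]+52*np.array([np.cos(a),np.sin(a)]))+[z]
for K in(0,np.pi):
    print(K,*[None if (s:=kinematics.ik(tp(h,147),[np.pi,0,A-h+K])) is None else s.round(2) for h in(.28,1.0,1.72)])
    L=lambda lid,t:pose(W(113-181*np.cos(.257+lid),0,120+181*np.sin(.257+lid)),A+K,t)
    print("lid",*[None if (s:=kinematics.ik(*L(l,t))) is None else s.round(2) for l,t in((0,0),(.8,.4),(1.7,.7),(1.7,1.0))])
    Pn=lambda a,t:pose(W(-113-231*np.cos(.1566+a),0,120+231*np.sin(.1566+a)),A+K,t)
    print("pan",*[None if (s:=kinematics.ik(*Pn(l,t))) is None else s.round(2) for l,t in((0,0),(.6,.2),(1.18,.4),(1.18,0))])
E
```

```text
0 [-0.5   0.2   0.95  1.91 -0.18  1.12 -1.25] [-0.61  0.26  1.18  1.92 -0.27  1.13 -1.82] [-0.62  0.14  1.18  1.98 -0.14  1.12 -2.59]
lid [-0.66  0.25  0.87  1.85 -0.21  1.14 -1.21] [-0.34  0.52  1.11  1.51 -0.72  1.71 -0.69] [ 0.44  0.77  0.54  1.   -0.78  2.03 -0.68] [ 1.04  0.96 -0.66  0.82 -0.32  2.06 -1.11]
pan [-0.88  0.22  0.51  1.84 -0.12  1.11 -1.82] [-0.74  0.07  0.56  1.74 -0.24  1.33 -1.61] [-0.53  0.12  0.73  1.61 -0.46  1.56 -1.26] [-0.77  0.04  0.69  1.62 -0.02  1.49 -1.57]
3.141592653589793 [-0.76  0.37  1.32  1.91 -0.39  1.16  2.08] [-0.07  0.14  0.54  1.9  -0.08  1.12  1.15] [-0.42  0.1   0.94  1.97 -0.09  1.11  0.5 ]
lid [-0.63  0.25  0.83  1.85 -0.2   1.13  1.92] [ 0.8   0.36 -0.46  1.44 -0.2   1.54  2.02] [ 0.94  0.76 -0.46  0.95 -0.26  1.9   2.15] [ 1.04  0.96 -0.66  0.82 -0.32  2.06  2.03]
pan [-0.69  0.21  0.29  1.83 -0.07  1.11  1.27] [-0.75  0.07  0.58  1.74 -0.24  1.33  1.54] [-0.92  0.2   1.22  1.62 -0.55  1.61  1.98] [-0.72  0.04  0.64  1.62 -0.02  1.49  1.57]
```

```bash
python3 - <<'E'
from h import *
piv=W(40,-122,134); A=q[2]+np.pi/2
def tp(h,z):
    a=A-h; return list(piv[:2]+52*np.array([np.cos(a),np.sin(a)]))+[z],[np.pi,0,a+np.pi]
env.goto(*tp(.28,250)); fingers.set_gripper(40); st()
print(lin(tp(.28,148),100,8)); st()
fingers.set_gripper(14); st("closed")
for h in np.linspace(.28,1.72,7)[1:]: lin(tp(h,148),35)
st("swung")
fingers.set_gripper(40); lin(tp(1.72,250),150); st()
snap("top","top1")
E
```

```text
3.62 [ 463. -216.  250.] F [-0.4  0.   0.3] gap 40.0 j [ 0.41  0.07 -0.06  1.73  0.    1.34  1.72]
False
 4.79 [ 463. -216.  149.] F [-0.7  0.6  0.8] gap 39.8 j [ 0.41  0.15 -0.07  1.86  0.01  1.13  1.71]
closed 5.16 [ 463. -216.  148.] F [-0.3  0.2  0.7] gap 13.9 j [ 0.41  0.15 -0.07  1.86  0.01  1.13  1.71]
swung 8.21 [ 409. -257.  148.] F [-0.3  0.5  0.1] gap 14.1 j [ 0.4   0.09  0.07  1.94 -0.01  1.12  0.41]
 9.41 [ 408. -257.  249.] F [ 0.4 -0.7 -0.8] gap 40.3 j [ 0.39  0.01  0.08  1.8  -0.    1.34  0.4 ]
```

View pics/top1.png

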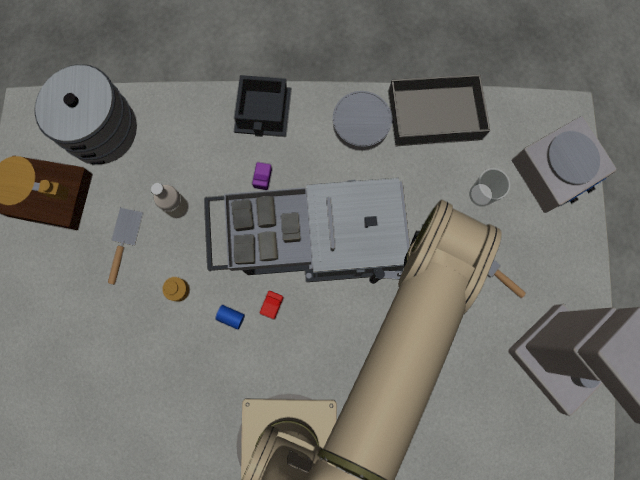

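The hasp has left the lid; it is no longer seen across (385,250), and the arm covers where it should now lie. I'll move above the lid bar and look again.

```bash
python3 - <<'E'
from h import *
A=q[2]+np.pi/2
env.goto(*pose(W(-62,0,250),A+np.pi)); st()
a=snap("top","top2");b=snap("scene","scene2")
i1=cv2.resize(a["pixels"][200:330,290:490],None,fx=3,fy=3)
i2=cv2.resize(b["pixels"][200:330,180:340],None,fx=3,fy=3)
cv2.imwrite("pics/c2.png",cv2.resize(np.hstack([i1,i2]),None,fx=.74,fy=.74))
E
```

```text
10.67 [525. -95. 231.] F [-0.3 -0.9  0.1] gap 39.9 j [ 0.2   0.14 -0.12  1.7   0.02  1.31  1.73]
```

View pics/c2.png

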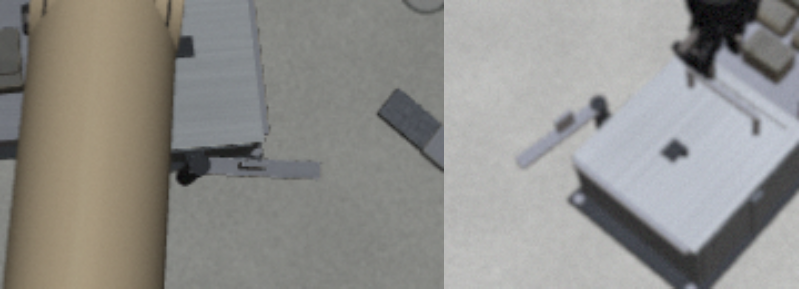

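The hasp now points out beside the hopper, tip at about (434,277) in the top view, so its angle is roughly 1.65. Next I'll grip the lid bar and swing it open.

```bash
python3 - <<'E'
from h import *
A=q[2]+np.pi/2+np.pi
L=lambda l:pose(W(113-181*np.cos(.257+l),0,120+181*np.sin(.257+l)),A,.42*l)
print(lin(pose(W(-62,0,166),A),100,10)); st()
fingers.set_gripper(0); st("grip")
for i,l in enumerate(np.linspace(0,1.75,11)[1:]):
    lin(L(l),70)
    if i%3==2: st(f"lid {l:.2f}")
st("end")
E
```

```text
False
 11.76 [525. -94. 148.] F [1.9 0.3 0.5] gap 39.8 j [ 0.2   0.2  -0.12  1.81  0.03  1.14  1.72]
grip 12.15 [525. -93. 148.] F [-1.8  2.4  5.5] gap 7.6 j [ 0.2   0.2  -0.12  1.81  0.03  1.14  1.72]
lid 0.52 13.93 [ 529. -135.  230.] F [1.4 5.9 4.2] gap 7.9 j [ 0.35  0.23 -0.07  1.61 -0.19  1.39  1.99]
lid 1.05 15.71 [ 536. -212.  280.] F [ 4.8  4.4 12.5] gap 7.8 j [ 0.52  0.39 -0.01  1.35 -0.36  1.65  2.18]
lid 1.57 17.46 [ 545. -304.  283.] F [11.9 -4.3 13.7] gap 7.8 j [ 0.68  0.65  0.01  1.04 -0.49  1.9   2.29]
end 18.04 [ 547. -334.  272.] F [12.9 -8.9 12.2] gap 7.8 j [ 0.72  0.76  0.01  0.93 -0.53  1.97  2.3 ]
```

```bash
python3 - <<'E'
from h import *
A=q[2]+np.pi/2+np.pi
l=1.75;c=W(113-181*np.cos(.257+l),0,120+181*np.sin(.257+l))
fingers.set_gripper(20); st("open")
lin(pose(c,A,.42*l,HP-110),100); st()
env.goto(*pose(W(-113,0,420),A)); st()
fingers.set_gripper(50)
env.goto(*pose(W(-341,0,240),A)); st()
a=snap("top","top3");b=snap("scene","scene3")
cv2.imwrite("pics/c3.png",np.hstack([a["pixels"][130:350,180:560],b["pixels"][120:340,180:600]]))
E
```

```text
open 18.32 [ 544. -332.  269.] F [ 0.6 -0.6  0. ] gap 19.7 j [ 0.72  0.76  0.01  0.94 -0.53  1.97  2.3 ]Traceback (most recent call last):
  File "<stdin>", line 5, in <module>
  File "h.py", line 12, in lin
    def lin(p,v=150,guard=None): return env.move_linear(p[0],p[1],velocity=v,guard=guard)
                                        ~~~~~~~~~~~~~~~^^^^^^^^^^^^^^^^^^^^^^^^^^^^^^^^^^
cell.PlanningError: the arm cannot follow that straight line within its joint ranges
```

```bash
python3 - <<'E'
from h import *
A=q[2]+np.pi/2+np.pi
l=1.75;c=W(113-181*np.cos(.257+l),0,120+181*np.sin(.257+l))
ok=False
for d,t in((80,.735),(70,.735),(60,.735),(60,.68),(60,.62),(50,.735),(50,.6),(40,.735),(40,.6)):
    try: lin(pose(c,A,t,HP-d),80); ok=True; break
    except env.PlanningError: pass
st(f"{ok} {d} {t}")
E
```

```text
True 60 0.62 19.22 [ 548. -368.  317.] F [-0.1 -0.5  0.1] gap 19.7 j [ 0.73  0.76  0.01  0.79 -0.47  2.03  2.27]
```

```bash
python3 - <<'E'
from h import *
A=q[2]+np.pi/2+np.pi
ok=False
for z,t in((400,.4),(400,.3),(390,.2),(400,.1),(390,0),(370,.4),(360,.3)):
    try: env.move_linear([544,-375,z],list(rot(A,t).as_euler("xyz")),velocity=150); ok=True;break
    except env.PlanningError: pass
st(f"{ok} {z} {t}")
if ok:
    env.goto(*pose(W(-113,0,420),A)); st()
    fingers.set_gripper(50)
    env.goto(*pose(W(-341,0,240),A)); st()
    a=snap("top","top3");b=snap("scene","scene3")
    cv2.imwrite("pics/c3.png",np.hstack([a["pixels"][130:350,180:560],b["pixels"][120:340,180:600]]))
E
```

```text
True 400 0.4 19.92 [ 544. -375.  399.] F [ 0.8  0.2 -1. ] gap 20.3 j [ 0.66  0.65  0.04  0.72 -0.34  2.04  2.24]
 21.2 [521. -45. 401.] F [1.  0.6 0.8] gap 20.1 j [ 0.15  0.08 -0.16  1.41  0.01  1.65  1.64]
 22.72 [503. 183. 222.] F [ 0.9 -0.   0.1] gap 49.8 j [-0.1   0.16 -0.37  1.7   0.06  1.29  1.17]
```

View pics/c3.png

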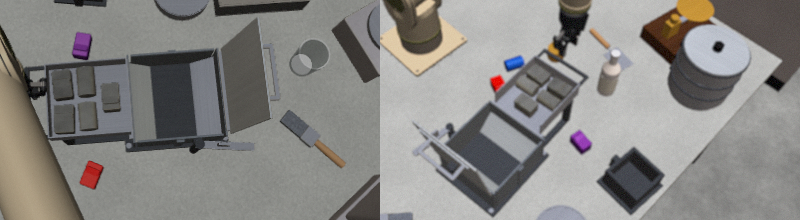

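The lid stands open, its free edge at about (445,150) to (450,258) in the top view, and the hasp is out. I'll check the lid angle by projection, then grip the pan bar.

```bash
python3 - <<'E'
from h import *
from geo import proj,tri
T=eyes.capture("top");S=eyes.capture("scene")
for l in(1.5,1.58,1.66,1.74,1.8):
    print(l,*[proj(c,W(113-222*np.cos(l),y,120+222*np.sin(l))).round(1) for c in(T,S) for y in(103,-103)], proj(T,W(113-181*np.cos(.257+l),0,120+181*np.sin(.257+l))).round(1))
A=q[2]+np.pi/2+np.pi
print(lin(pose(W(-341,0,156),A),100,10)); st()
fingers.set_gripper(0); st("grip")
E
```

```text
1.5 [409.8 149.1] [421.3 252.2] [291.2 271.2] [227.7 222. ] [435.4 203.2]
1.58 [418.7 148.5] [430.5 251.5] [285.9 276.3] [222.3 226.5] [441.8 203.1]
1.66 [427.4 148.1] [439.5 250.9] [280.6 281.9] [217.  231.4] [447.9 203.2]
1.74 [435.8 148. ] [448.2 250.4] [275.3 287.7] [211.7 236.7] [453.6 203.4]
1.8 [441.9 148.1] [454.5 250.1] [271.3 292.2] [207.9 240.8] [457.6 203.7]
False
 23.91 [502. 184. 138.] F [-0.1  0.2 -0.3] gap 49.9 j [-0.11  0.23 -0.37  1.8   0.09  1.12  1.14]
grip 24.35 [502. 185. 138.] F [-1.3  1.7  4.6] gap 9.8 j [-0.11  0.23 -0.37  1.8   0.09  1.12  1.14]
```

```bash
python3 - <<'E'
import cv2,numpy as np
a=cv2.imread("pics/top3.png")[140:280,380:480];b=cv2.imread("pics/scene3.png")[220:340,190:300]
cv2.imwrite("pics/c4.png",np.hstack([cv2.resize(a,(400,560)),cv2.resize(b,(400,436))[:560] if 0 else cv2.copyMakeBorder(cv2.resize(b,(400,436)),0,124,0,0,0)]))
E
```

```text
(no output)
```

View pics/c4.png

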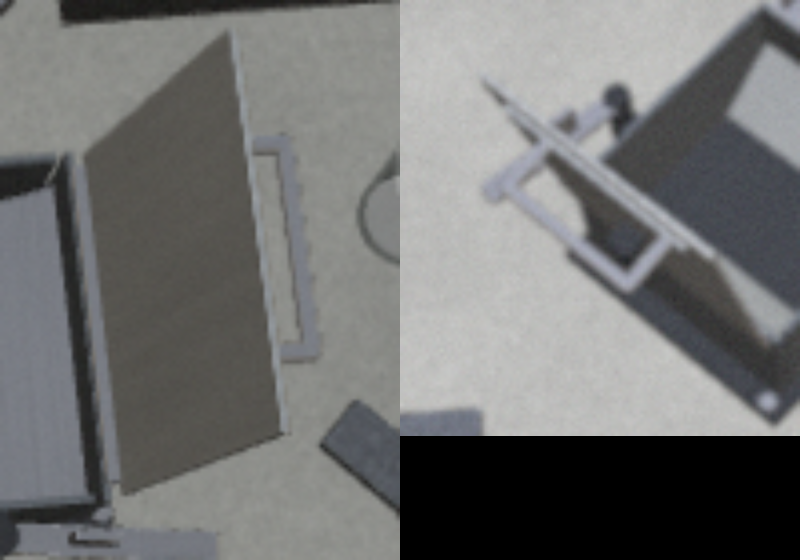

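The lid's free edge at (438,148) and (451,248) matches a lid angle of about 1.76, well past upright. The pan bar is gripped, so I'll tip the pan now.

```bash
cat >> h.py <<'E'
AP=q[2]+np.pi/2+np.pi
PN=lambda a:pose(W(-113-231*np.cos(.1566+a),0,120+231*np.sin(.1566+a)),AP,.3*a)
E
python3 - <<'E'
from h import *
for i,a in enumerate(np.linspace(0,1.17,9)[1:]):
    lin(PN(a),60)
    if i%2: st(f"pan {a:.2f}")
env.wait(.5)
a=snap("top","top4");b=snap("scene","scene4")
cv2.imwrite("pics/c5.png",np.hstack([cv2.resize(a["pixels"][160:300,230:430],(400,280)),cv2.resize(b["pixels"][130:340,200:400],(400,420))[:280]]))
i=cv2.resize(a["pixels"][160:300,220:420],(400,280));j=cv2.resize(b["pixels"][140:330,200:400],(400,380))
cv2.imwrite("pics/c5.png",np.hstack([cv2.copyMakeBorder(i,0,100,0,0,0),j]))
E
```

```text
pan 0.29 25.77 [504. 167. 202.] F [ 3.9  6.5 -3.9] gap 9.8 j [-0.02  0.15 -0.36  1.75 -0.03  1.22  1.29]
pan 0.58 27.18 [507. 131. 258.] F [4.  7.6 1.7] gap 10.0 j [ 0.07  0.1  -0.31  1.7  -0.15  1.32  1.45]
pan 0.88 28.59 [512.  82. 302.] F [5.2 7.5 7. ] gap 9.7 j [ 0.16  0.08 -0.25  1.64 -0.25  1.42  1.61]
pan 1.17 29.99 [517.  21. 330.] F [ 4.2  6.8 17. ] gap 10.0 j [ 0.26  0.11 -0.18  1.57 -0.33  1.52  1.77]
```

View pics/c5.png

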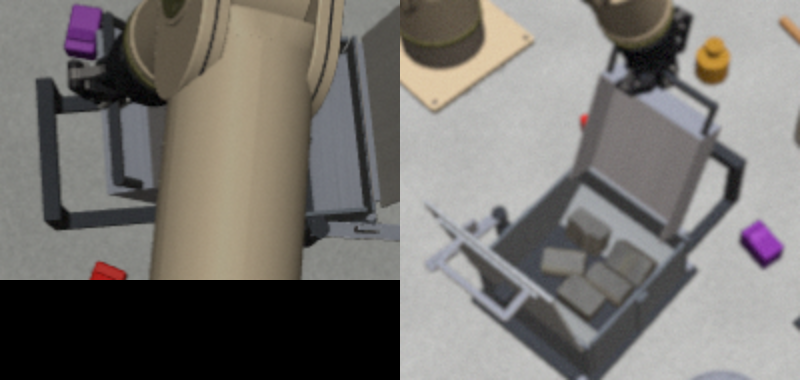

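The scene view shows the pan empty and all five pieces in the hopper (crop pixels 563–633, 230–295), with the lid still open. Next I'll lower the pan.

```bash
python3 - <<'E'
from h import *
for i,a in enumerate(np.linspace(1.17,0,9)[1:]):
    lin(PN(a),60)
    if i%2: st(f"pan {a:.2f}")
p=PN(0);p[0][2]-=6; print(lin(p,20,10)); st("down")
fingers.set_gripper(50); st("open")
lin(pose(W(-341,0,156),AP,0,HP-130),120); env.goto(*pose(W(-400,0,320),AP)); env.wait(.5); st("clear")
a=snap("top","top6");b=snap("scene","scene6")
i=cv2.resize(a["pixels"][140:300,130:470],(680,320));j=cv2.resize(b["pixels"][150:330,190:470],(436,280))
cv2.imwrite("pics/c6.png",np.vstack([i,cv2.copyMakeBorder(j,0,0,0,244,0)]))
E
```

```text
pan 0.88 31.99 [512.  82. 303.] F [ 2.9  7.2 11.7] gap 9.8 j [ 0.16  0.08 -0.25  1.64 -0.25  1.42  1.61]
pan 0.58 33.4 [507. 132. 258.] F [4.7 7.  3.5] gap 9.9 j [ 0.07  0.1  -0.31  1.7  -0.15  1.32  1.45]
pan 0.29 34.82 [504. 167. 202.] F [2.3 4.6 1. ] gap 10.0 j [-0.02  0.15 -0.36  1.75 -0.03  1.22  1.29]
pan 0.00 36.23 [502. 185. 138.] F [-0.7  2.   5.4] gap 9.7 j [-0.1   0.23 -0.38  1.8   0.09  1.12  1.14]
True
down 36.44 [502. 185. 138.] F [-2.7 -2.2  6.7] gap 9.8 j [-0.1   0.23 -0.38  1.8   0.1   1.12  1.14]
open 36.91 [502. 185. 137.] F [0.7 0.6 0.2] gap 49.6 j [-0.1   0.23 -0.38  1.8   0.09  1.12  1.14]
clear 39.02 [497. 243. 301.] F [ 0.5  0.5 -0.1] gap 50.1 j [-0.17  0.17 -0.42  1.52  0.07  1.46  1.06]
```

View pics/c6.png

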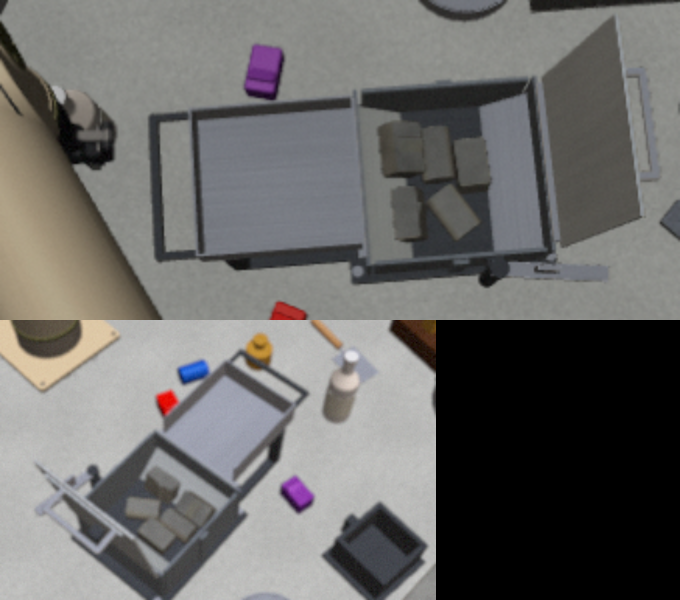

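The pan is empty and down at its starting place, with all five pieces in the hopper. The lid is open, the hasp is out and the bystanders haven't moved, so I'll hand in.

```bash
python3 -c "
from cell import job_done
print(job_done())"
```

```text
the job is handed in; nothing more can be done
None
```

I handed the job in at about 39 s of the 72 s limit: the last pictures show the hasp swung out, the lid open past upright, all five pieces in the hopper, and the empty pan lowered onto its rest; the judge's verdict was not shown.

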